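# Hang the door on the carver's cupboard

## Robot

A 6-joint arm with a two-finger parallel gripper is mounted at the origin on the work surface. World frame = base frame: x ahead of the robot, y to its left, z up, the work surface at z = 0. Lengths are in mm, angles in rad, forces in N, time in s.
With the tool pointing down it reaches from about 275 to 1000 mm from the base axis. Payload 8.4 kg.
Tool frame: the origin (TCP) lies at the very end of the fingers, on their centre line; the grasp point (between the pads) lies 19 mm behind it; z points along the fingers, y is the direction in which the jaws open and shut (so a half turn about z gives the same grasp; the last joint's range is limited). The gripper opens to 85 mm and grips with 20 to 120 N. Pads are 22 mm wide; open, the fingers measure 114 mm over their backs; the gripper's body (76 mm by 85 mm) begins 54 mm behind the grasp point. The pads swing forward as they close: fully open they stand 13 mm farther back than shut.
Start: joints at [1.149, 0.353, 1.633, -0, 1.155, -0.002], TCP at [254.735, 570.735, 231.281] pointing down, gripper open.
Joint ranges: [-2.63, 2.63], [-0.92, 2.1], [0.06, 2.66], [-1.3, 4.44], [0, 2.69], [-3.02, 3.02]. Speed limits (rad/s): [2.22, 2.22, 2.79, 3.14, 3.14, 3.14].

## Interface

Orientations are given as [roll, pitch, yaw] about the fixed x, y, z axes, in that order (R = Rz(yaw) Ry(pitch) Rx(roll)).
In Python, from rig import sense, grab_frame, get_calibration, sign_off, boxes_of, trace gives the robot as it stands.
- The arm moves only by the tool servo_tool, never from a script. Its argument "rows" is a list of rows, each a list of 3 entries, a list of its own where there are three numbers: the finger opening in mm, from 0 to 85.4, then the shift along the tool's x, y, z in mm, then the turn, a rotation vector about the tool's x, y, z in degrees. A call has 1 to 8 rows; each row shifts and turns the commanded pose from where the row before left it, along the tool's axes as they then stand; what a row does not reach is not made up. A row lasts 1/8 s, in which the tool goes at most 62.5 mm and 10.7 degrees, less where a joint would pass 70% of its speed; a pose out of reach is approached as far as the arm can. A call is refused whole if a number of a shift passes 62.5 or a number of a turn 10.7, either way. A call with a gripper value outside its range is refused whole. The fingers move at their own pace and stop on an object; "force" is the grip in N (left out, the last holds). Time passes only in rows, so rows that do not move let the fingers close. It gives the time, the measured TCP pose, the force and the opening at its end, in the units of the state.
- sense(): the state, without advancing time (a new reading comes with each control period).
- grab_frame(name): name is "scene" or "top" or "wrist"; returns the picture (420x560x3 uint8, blue, green, red); there is no depth.
- get_calibration(name): a dict with "intrinsics" (3x3 intrinsics, pixels), "k1" (the pictures are not rectified: a ray, as slopes to the right and down, at radius r is drawn at 1 + k1 r^2 times it, then the intrinsics apply), "world_to_cam" (4x4, takes a point from world to camera coordinates). Camera axes: x right, y down, z forward; pixel columns grow to the right and rows downward; lengths in mm; the calibration is good to about 2 mm. A picture is of the moment at which its call begins: read the wrist's pose just before it. get_calibration takes no time and is no camera call; for the wrist camera it gives the pose at the moment of the call.
- sign_off(): hands the job in, once; it reports no verdict.
Trained networks look in the newest picture that a camera, given by its name, has taken for a name from the list of things; names that differ only in an ending like _2 or _b are one class to them, and where a whole thing is asked for, a point or a joint stands for the part that bears it (a point fixed in the world has none). Each returns a list of dicts, best first, with "conf" (0 to 1); they miss things now and then, are a little off and sometimes report something else, mostly with a low value. They report only what shows in the picture. A call takes as long as a camera call. They do not tell look-alikes from the thing itself.
- boxes_of(camera, thing): "centre" ([x, y, z] in mm, in the coordinates of the camera as it stood for that picture, good to about 4 mm: the middle of the surface that is visible of it).
- trace(camera, thing): "mask" (420x560 bool, what is visible of it).
The state is a dict: "clock": time; "qpos": joint angles; "qvel": joint speeds; "joint_efforts": joint torques, N m; "eef_pos": TCP position; "tcp_rot": TCP orientation; "contact_force": force on the tool from outside, world axes, zero at the start; "wrist_torque": the same for the moment, N m; "opening": opening from 0.0 (shut) to 1.0 (fully open).
Only numpy, scipy, OpenCV 4.12 (cv2) and the standard library are available. Lean on these libraries where they do the work, as an engineer would, in place of code of your own. Each camera call takes 0.05 s, during which the arm holds its last target. There are 200 camera calls.

## Task

Hang the little plywood door (the panel with two steel hinge eyes on one edge) back on the open cupboard: lift it out of its wooden stand, lower both eyes at once over the two upright hinge pins at the cupboard's front, all the way down, and let go only when it is on. It may hang at any angle, open or closed. Leave the plain board without eyes standing in its own stand.

Things in the scene. Friction and masses are not known exactly. Their poses are not given: they have to be found in the camera images.
- door: Upright plywood panel, 18 mm thick (x), 120 wide, 170 high, 0.36 kg, knob on its -x face. Origin: on the upright axis of its two steel eyes, at the lower edge's height; panel at y -20 to -140, middle y = -80, z up. Eyes: rings, bore 24, outside 32, 16 high, undersides z = 24 and 134. Starts in a slot along y: 28 deep, 3 play per face, floor 12 above the table. Grip the top edge's middle across x.
- hinge (a point): Where the door's origin is when hung: on the pins' upright axis, 30 mm above the table; axes as the cupboard's. Two greased steel pins point up, one above the other, on brackets 10 thick, 28 wide; the eyes rest on the bracket tops, 24 and 134 above this point. Pins 36 high, 19 across, tapering to 5 at the tip. Come in from the side with the door some 60 above its hung height, then lower.
- cupboard: Open plywood cupboard, 140 deep (x), 170 wide (y), 200 mm high, fixed. Origin: centre of its underside; the open front faces -x, z up. The pins' axis is at x = -92, y = 80. A shut door has the cupboard's yaw; open by 90 degrees it is turned -90 degrees about z (clockwise from above), the panel standing straight out from the front along -x. It stays where it is left.
- board: Plain plywood board without eyes or knob, 120 x 170 mm, 18 mm thick, upright in a stand like the door's. Origin: centre of its underside; x across the thickness, y along the width, z up. Not to be moved.
Mind the look-alikes: they are no part of the job. Leave any purple look-alike of the door alone.

How it is judged:
By the outcome, as a careful person would: the job done as asked, in the order asked, and still so for the second after the job is handed in, with the robot touching nothing.
It also fails if it takes over 43 s, if anything falls off the work surface, if the arm or the gripper's body presses on something with over 40 N, if the wrist force passes 120 N, or if a joint passes its speed limit or range.

## Working session

There is one attempt and no reset: what is moved stays moved. The work goes in short steps, Python scripts to look and compute and a tool call to move; the robot and the scene stay as the last step left them, time stands still between calls to the robot, and variables do not carry over. Pictures are saved under pics/ and viewed, about 8 in all and at most 12, crops included, and the job is handed in when it is done.

Besides the shell and the picture viewer there is one more tool, called after "Emit:" as name(argument=value, ...) on one line, values as JSON. servo_tool: Moves the arm, as the interface text tells. Its arguments: {"type":"object","properties":{"rows":{"type":"array","items":{"type":"array"}},"force":{"type":"number"}},"required":["rows"]}

```bash
mkdir -p pics; ls
cat > h.py <<'E'
import numpy as np,cv2
from rig import *
def snap(cam,fn=None):
    im=grab_frame(cam)
    if fn: cv2.imwrite('pics/'+fn,im)
    return im
def toworld(c,p):
    T=np.array(c['world_to_cam']);return (np.linalg.inv(T)@np.r_[p,1])[:3]
def proj(c,P):
    T=np.array(c['world_to_cam']);K=np.array(c['intrinsics']);P=np.atleast_2d(P)
    q=P@T[:3,:3].T+T[:3,3];s=q[:,:2]/q[:,2:];r2=(s**2).sum(1,keepdims=True);s=s*(1+c['k1']*r2)
    return s@K[:2,:2].T+K[:2,2]
def ray(c,uv):
    K=np.array(c['intrinsics']);uv=np.atleast_2d(np.float64(uv))
    s=cv2.undistortPoints(uv[:,None],K,np.array([c['k1'],0,0,0.]))[:,0]
    T=np.array(c['world_to_cam']);R=T[:3,:3];o=-R.T@T[:3,3]
    d=np.c_[s,np.ones(len(s))]@R
    return o,d
def atz(c,uv,z):
    o,d=ray(c,uv);return o+d*((z-o[2])/d[:,2])[:,None]
E
python3 - <<'E'
from h import *
ims=[]
for cam in('scene','top'):
    im=snap(cam);c=get_calibration(cam)
    cv2.imwrite(f'pics/{cam}0.png',im)
    for t in('door','board','cupboard','hinge'):
        for b in boxes_of(cam,t):
            w=toworld(c,b['centre']);print(cam,t,round(b['conf'],2),w.round(0),proj(c,w).round(0))
print(sense())
E
```

```text
pics
scene door 0.89 [638. 199. 120.] [[281. 271.]]
scene door 0.63 [209. 397.  97.] [[488. 227.]]
scene board 0.67 [434. 196. 118.] [[350. 224.]]
scene cupboard 0.62 [ 475. -329.  104.] [[184. 148.]]
scene hinge 0.68 [ 467. -328.  108.] [[186. 146.]]
top door 0.95 [622. 184. 141.] [[198. 120.]]
top door 0.62 [203. 363. 175.] [[110. 298.]]
top board 0.6 [421. 178. 181.] [[195. 204.]]
top cupboard 0.88 [ 462. -333.  204.] [[424. 190.]]
top hinge 0.77 [ 465. -340.  200.] [[427. 189.]]
{'clock': 0.5, 'qpos': array([ 1.14857751e+00,  3.53044407e-01,  1.63343140e+00,  1.80865765e-05,
        1.15524231e+00, -2.41957520e-03]), 'qvel': array([ 2.09507058e-05, -1.10996726e-03, -5.62683165e-04,  2.34653905e-03,
       -1.02293296e-03, -7.18515744e-04]), 'joint_efforts': array([ 5.11478574e-04, -6.04702878e+01, -3.42178667e+01, -1.06392722e-04,
        2.34050480e-03,  1.21109753e-05]), 'eef_pos': array([254.7279021 , 570.69834036, 231.23975578]), 'tcp_rot': array([-3.14146723e+00, -1.68498925e-05,  2.72178610e+00]), 'contact_force': array([-0.17926836,  0.10116784,  0.12857525]), 'wrist_torque': array([ 0.04862895, -0.03464304,  0.00224686]), 'opening': 1.0016087766055077}
```

View pics/scene0.png

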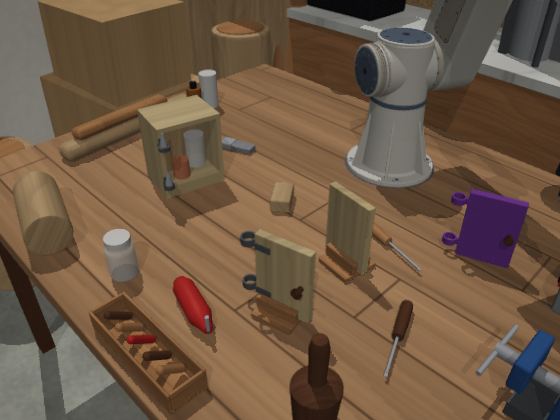

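View pics/top0.png

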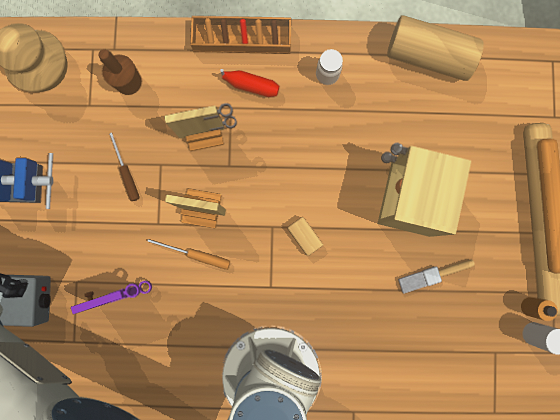

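Scene: the wanted door (plywood, eyes, dark knob) is at scene (281,271) / top (198,120). The things that could be mistaken for it are the plain board at (350,224) / (195,204) and the purple look-alike at (488,227) / (110,298). The cupboard pins are at scene (165,140)/(168,180) and top (392,153). Next is one close crop montage.

Run:
```python
from h import *
s=cv2.imread('pics/scene0.png');t=cv2.imread('pics/top0.png')
def crop(im,u,v,w,h):
    return cv2.resize(im[v:v+h,u:u+w],(400,300),interpolation=cv2.INTER_CUBIC)
a=np.vstack([np.hstack([crop(s,230,225,100,75),crop(s,140,120,100,75)]),np.hstack([crop(t,155,90,100,75),crop(t,375,130,120,90)])])
cv2.imwrite('pics/m1.png',a)
```

```text
(no output)
```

View pics/m1.png

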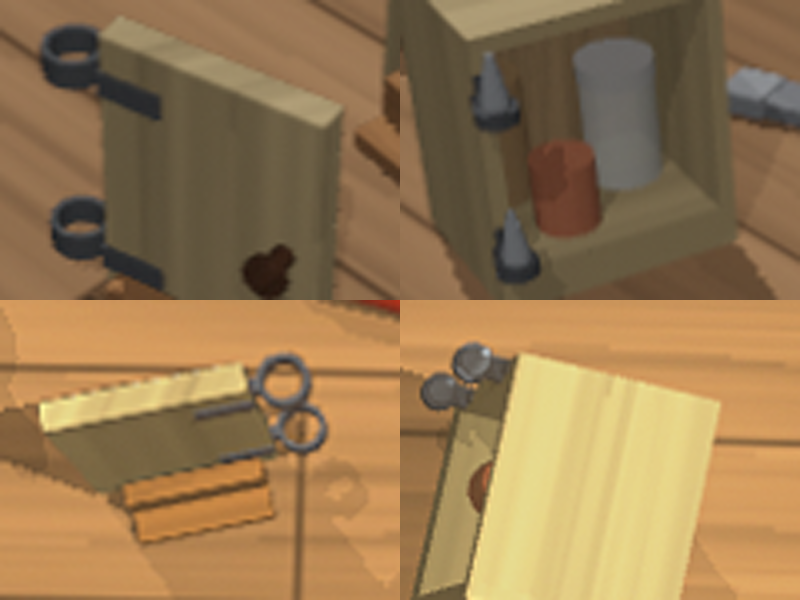

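```bash
cat > fit.py <<'E'
from h import *
from scipy.optimize import least_squares
S=get_calibration('scene');T=get_calibration('top')
def px(u,v,u0,v0,s): return [u0+(u+.5)/s-.5, v0+(v+.5)/s-.5]
A=lambda u,v:(S,px(u,v,230,225,4)); B=lambda u,v:(S,px(u-400,v,140,120,4))
C=lambda u,v:(T,px(u,v-300,155,90,4)); D=lambda u,v:(T,px(u-400,v-300,375,130,10/3))
def fit(obs,x0,z0,name):
    def f(p):
        c,s=np.cos(p[2]),np.sin(p[2]);r=[]
        for (cal,uv),(x,y,z) in obs:
            r+=list(proj(cal,[p[0]+c*x-s*y,p[1]+s*x+c*y,z+z0])[0]-uv)
        return np.array(r)
    q=least_squares(f,x0,x_scale=[10,10,.1],loss='soft_l1');print(name,q.x.round(3),f(q.x).reshape(-1,2).round(1).tolist());return q.x
d=fit([(A(105,42),(-9,-20,170)),(A(120,17),(9,-20,170)),(A(343,105),(9,-140,170)),(A(320,127),(-9,-140,170)),
 (A(72,45),(0,0,150)),(A(79,213),(0,0,40)),
 (C(40,403),(-9,-140,170)),(C(240,363),(-9,-20,170)),(C(250,387),(9,-20,170)),(C(45,433),(9,-140,170)),(C(283,380),(0,0,150)),(C(300,428),(0,0,40))],[640,150,3.1],12,'door')
h=fit([(B(488,52),(-92,80,200)),(B(510,207),(-92,80,90)),(B(494,105),(-92,80,164)),(B(516,262),(-92,80,54)),(D(482,353),(-92,80,200)),(D(444,387),(-92,80,90)),
 (D(518,353),(-70,85,200)),(D(720,403),(70,85,200))],[462,-333,-1.57],0,'cup')
c,s=np.cos(h[2]),np.sin(h[2]);print('pin',h[0]+c*-92-s*80,h[1]+s*-92+c*80)
c,s=np.cos(d[2]),np.sin(d[2]);print('grip',d[0]+s*80,d[1]-c*80)
E
python3 fit.py
```

```text
door [644.943 117.567   3.362] [[-2.2, -2.3], [-0.3, -1.1], [0.5, -0.5], [1.1, -0.3], [0.4, -0.8], [0.6, 0.3], [-0.9, -0.6], [0.6, -0.9], [-0.5, 0.7], [-0.7, -0.6], [0.1, -0.7], [0.4, -0.9]]
cup [ 463.939 -351.836   -1.79 ] [[0.5, 0.4], [0.5, 1.0], [0.8, 0.4], [0.7, -0.6], [0.9, -0.4], [1.8, -1.5], [0.1, -0.2], [-0.1, 0.0]]
pin 562.012844944462 -279.409841692238
grip 627.4487748918759 195.6310004718735
```

Door: origin about (645,118), yaw 3.362. Pin axis: about (562,-279). Fit residuals are about 1 px. Keeping the door's yaw gives a 65° open hang, so no turn is needed. Moving above the door now.

Emit:
servo_tool(rows=[[85,[-49.3,-19.1,-5],[0,0,0]],[85,[-49.3,-19.1,-5],[0,0,0]],[85,[-49.3,-19.1,-5],[0,0,0]],[85,[-49.3,-19.1,-5],[0,0,0]],[85,[-49.3,-19.1,-5],[0,0,0]],[85,[-49.3,-19.1,-5],[0,0,0]],[85,[-49.3,-19.1,-5],[0,0,0]],[85,[-49.3,-19.1,-5],[0,0,0]]])

```text
clock: 1.5
eef_pos: [553.7, 269.1, 271.6]
tcp_rot: [3.141, 0.0, 2.722]
contact_force: [-0.2, 0.3, 1.1]
opening: 0.994
```

Emit:
servo_tool(rows=[[85,[-49.3,-19.1,0],[0,0,0]],[85,[-49.3,-19.1,0],[0,0,0]],[85,[0,0,0],[0,0,10.65]],[85,[0,0,0],[0,0,10.65]],[85,[0,0,0],[0,0,10.65]],[85,[0,0,0],[0,0,10.65]],[85,[0,0,0],[0,0,10.65]],[85,[0,0,0],[0,0,0]]])

```text
clock: 2.5
eef_pos: [627.1, 195.4, 271.3]
tcp_rot: [-3.142, -0.0, 1.794]
contact_force: [0.5, -0.1, -0.5]
opening: 0.994
```

Run:
```python
from h import *
import pickle
s=sense();print(s['clock'],s['eef_pos'],s['tcp_rot'],s['qpos'].round(2))
c=get_calibration('wrist');im=snap('wrist','w1.png');pickle.dump(c,open('w1.pkl','wb'))
for y in(-20,-140):
  for x in(-9,9):
    a=3.362;P=[645+np.cos(a)*x-np.sin(a)*y,117.6+np.sin(a)*x+np.cos(a)*y,182];print(x,y,proj(c,P).round(1))
print('eye',proj(c,[645,117.6,162]),proj(c,[645,117.6,52]))
```

```text
2.5 [627.0800994  195.35402403 271.26257224] [-3.14157115e+00 -5.02183834e-07  1.79360115e+00] [0.3  0.37 1.52 0.   1.25 0.08]
-9 -20 [[292.2 283.7]]
9 -20 [[270.6 283.7]]
-9 -140 [[294.7 136.9]]
9 -140 [[269.4 136.8]]
eye [[281.22460563 290.70692764]] [[280.88421938 240.36795076]]
```

View pics/w1.png

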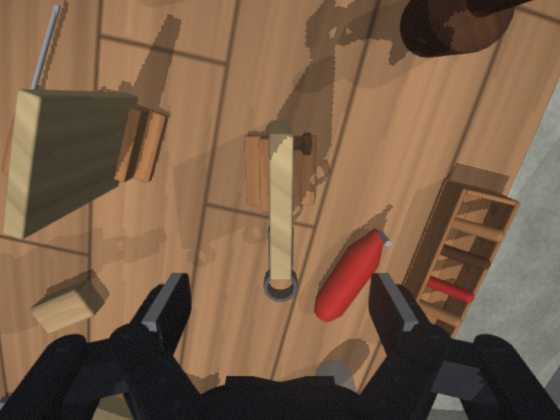

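Run:
```python
from h import *
im=cv2.imread('pics/w1.png')
a=cv2.resize(im[110:310,240:330],None,fx=3,fy=3,interpolation=cv2.INTER_CUBIC)
cv2.imwrite('pics/w1c.png',a)
```

```text
(no output)
```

View pics/w1c.png

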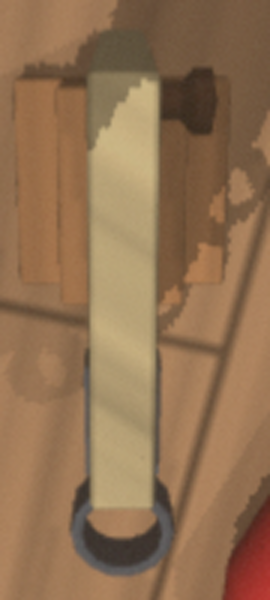

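The crop shows the door's top face at (281,133)–(281,279) and the eye ring below it, about 3 mm along the panel from the prediction. Descending and gripping.

Emit:
servo_tool(rows=[[85,[3,0,25],[0,0,0.15]],[85,[0,0,25],[0,0,0]],[85,[0,0,25],[0,0,0]],[85,[0,0,25],[0,0,0]],[85,[0,0,25],[0,0,0]],[85,[0,0,0],[0,0,0]]])

```text
clock: 3.3
eef_pos: [625.1, 197.9, 144.4]
tcp_rot: [-3.138, 0.0, 1.793]
contact_force: [-0.7, -0.2, 0.5]
opening: 0.993
```

Emit:
servo_tool(rows=[[0,[0,0,0],[0,0,0]],[0,[0,0,0],[0,0,0]],[0,[0,0,0],[0,0,0]],[0,[0,0,0],[0,0,0]],[0,[0,0,0],[0,0,0]],[0,[0,0,0],[0,0,0]],[0,[0,0,0],[0,0,0]],[0,[0,0,0],[0,0,0]]], force=60)

```text
clock: 4.3
eef_pos: [626.9, 198.5, 147.0]
tcp_rot: [3.14, -0.0, 1.79]
contact_force: [-0.7, 0.0, 5.8]
opening: 0.203
```

Emit:
servo_tool(rows=[[0,[0,0,-8],[0,0,0]],[0,[0,0,-14],[0,0,0]],[0,[0,0,-14],[0,0,0]],[0,[0,0,-14],[0,0,0]],[0,[0,0,-14],[0,0,0]],[0,[0,0,-14],[0,0,0]],[0,[0,0,0],[0,0,0]],[0,[0,0,0],[0,0,0]]])

```text
clock: 5.3
eef_pos: [626.1, 198.2, 223.9]
tcp_rot: [-3.141, 0.0, 1.79]
contact_force: [-0.7, -0.6, -4.1]
opening: 0.203
```

Run:
```python
from h import *
s=sense();print(s['clock'],s['eef_pos'],s['tcp_rot'],s['contact_force'],s['opening'])
S=snap('scene','s2.png');t=snap('top','t2.png');c=get_calibration('wrist');w=snap('wrist','w2.png')
a=3.358
o=np.array([626.9,198.5])-77*np.array([np.sin(a),-np.cos(a)])*1
for n in('scene','top','wrist'):
    c=get_calibration(n);print(n,proj(c,[[*o,90+150],[*o,90+40]]).round(0).tolist())
print(o)
def crop(im,u,v,w,h): return cv2.resize(im[v:v+h,u:u+w],(400,300),interpolation=cv2.INTER_CUBIC)
cv2.imwrite('pics/m2.png',np.vstack([np.hstack([crop(S,220,170,120,90),crop(t,155,80,120,90)]),np.hstack([crop(w,180,110,200,150),crop(w,180,240,200,150)])]))
```

```text
5.3 [626.13626266 198.20926195 223.91229738] [-3.14098833e+00  6.55586316e-05  1.78977236e+00] [-0.65007043 -0.55823077 -4.11770221] 0.2031944681671707
scene [[249.0, 202.0], [251.0, 249.0]]
top [[219.0, 100.0], [224.0, 113.0]]
wrist [[283.0, 415.0], [282.0, 298.0]]
[643.43360638 123.29601167]
```

View pics/m2.png

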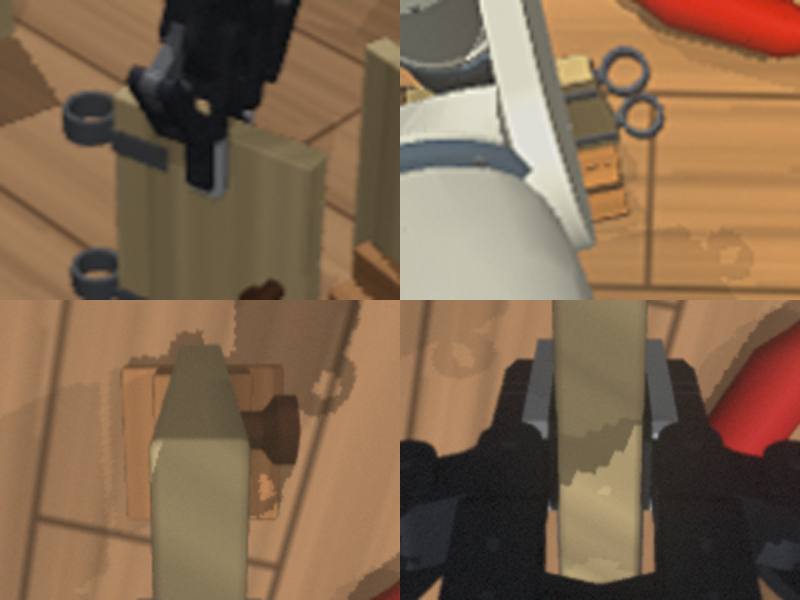

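```bash
cat > fit2.py <<'E'
from h import *
from scipy.optimize import least_squares
S=get_calibration('scene');T=get_calibration('top')
def px(u,v,u0,v0,s): return [u0+(u+.5)/s-.5, v0+(v+.5)/s-.5]
A=lambda u,v:(S,px(u,v,220,170,10/3)); C=lambda u,v:(T,px(u-400,v,155,80,10/3))
a=3.362
obs=[(A(89,105),150),(A(96,262),40),(C(623,70),150),(C(639,117),40)]
def f(p): return np.concatenate([proj(c,[p[0],p[1],p[2]+z])[0]-uv for (c,uv),z in obs])
q=least_squares(f,[643,123,90]);print(q.x.round(1),f(q.x).reshape(-1,2).round(1).tolist())
# separate triangulation of the two rings
for i,z in((0,150),(1,40)):
    g=lambda p:np.concatenate([proj(c,p)[0]-uv for (c,uv),zz in obs if zz==z])
    r=least_squares(g,[643,123,200]);print(z,r.x.round(1),r.cost.round(2))
E
python3 fit2.py
```

```text
[642.9 116.9  88.1] [[0.8, 0.1], [0.8, 0.1], [0.5, -0.3], [0.9, -1.1]]
150 [643.3 116.9 238.3] 0.44
40 [642.4 116.9 127.8] 1.22
```

Emit:
servo_tool(rows=[[0,[-20,-9,0],[0,0,0]],[0,[-38,-17,0],[0,0,0]],[0,[-38,-17,0],[0,0,0]],[0,[-38,-17,0],[0,0,0]],[0,[-38,-17,0],[0,0,0]],[0,[-38,-17,0],[0,0,0]],[0,[-38,-17,0],[0,0,0]],[0,[-30,-12,0],[0,0,0]]])

```text
clock: 6.45
eef_pos: [565.4, -102.1, 224.1]
tcp_rot: [-3.141, 0.0, 1.789]
contact_force: [-0.5, -0.5, -4.0]
opening: 0.199
```

Emit:
servo_tool(rows=[[0,[-25,-10,0],[0,0,0]],[0,[-12,-7,0],[0,0,0]],[0,[0,0,0],[0,0,0]],[0,[0,0,0],[0,0,0]],[0,[0,0,0],[0,0,0]]])

```text
clock: 7.08
eef_pos: [558.4, -138.7, 224.3]
tcp_rot: [3.142, -0.0, 1.791]
contact_force: [0.9, 0.2, -4.6]
opening: 0.199
```

Run:
```python
from h import *
s=sense();print(s['clock'],s['eef_pos'],s['tcp_rot'],s['contact_force'],s['opening'])
S=snap('scene','s3.png');t=snap('top','t3.png')
def crop(im,u,v,w,h): return cv2.resize(im[v:v+h,u:u+w],(400,300),interpolation=cv2.INTER_CUBIC)
e=s['eef_pos'][:2]+[16.8,-81.3]
for n in('scene','top'):
    c=get_calibration(n);print(n,proj(c,[[*e,238],[*e,128],[562,-279.4,200],[562,-279.4,90]]).round(0).tolist())
cv2.imwrite('pics/m3.png',np.vstack([np.hstack([crop(S,130,90,100,75),crop(S,130,130,100,75)]),np.hstack([crop(t,330,110,120,90),crop(t,280,60,200,150)])]))
```

```text
7.075 [ 558.36588396 -138.69667742  224.26671277] [ 3.14155058e+00 -2.14618551e-04  1.79081404e+00] [ 0.89540492  0.22771088 -4.62909886] 0.19938013131492235
scene [[170.0, 128.0], [175.0, 170.0], [162.0, 133.0], [168.0, 172.0]]
top [[377.0, 135.0], [368.0, 145.0], [400.0, 145.0], [390.0, 154.0]]
```

View pics/m3.png

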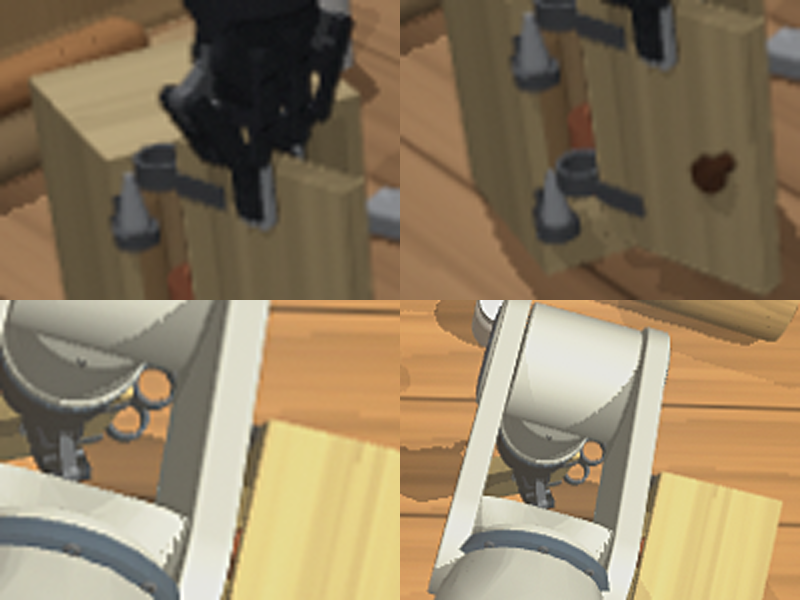

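Run:
```python
from h import *
from scipy.optimize import least_squares
S=get_calibration('scene');T=get_calibration('top')
def px(u,v,u0,v0,s): return [u0+(u+.5)/s-.5, v0+(v+.5)/s-.5]
obs=[(S,px(157,157,130,90,4),150),(S,px(178,161,130,130,4),40),(T,px(153,86,330,110,10/3),150),(T,px(127,122,330,110,10/3),40)]
f=lambda p:np.concatenate([proj(c,[p[0],p[1],p[2]+z])[0]-uv for c,uv,z in obs])
q=least_squares(f,[575,-220,90]);print(q.x.round(1),f(q.x).reshape(-1,2).round(1).tolist())
# pin tips now in scene
obs=[(S,px(127,170,130,90,4),200),(S,px(530-400,11,130,130,4),200),(S,px(550-400,168,130,130,4),90),(T,px(482-400,53,375,130,10/3),200),(T,px(444-400,87,375,130,10/3),90)]
f=lambda p:np.concatenate([proj(c,[p[0],p[1],z])[0]-uv for c,uv,z in obs])
q2=least_squares(f,[562,-279]);print(q2.x.round(1),f(q2.x).reshape(-1,2).round(1).tolist())
d=q2.x-q.x[:2];y=1.7908;print(d,d@[np.cos(y),np.sin(y)],d@[np.sin(y),-np.cos(y)])
```

```text
[ 575.4 -220.    87.2] [[1.1, -0.1], [1.3, 0.6], [1.2, -0.7], [0.3, -1.2]]
[ 561.2 -278.8] [[1.2, 0.8], [0.4, 0.6], [0.9, 0.7], [0.6, -0.1], [1.6, -1.2]]
[-14.15572364 -58.87298635] -54.36470103872215 -26.662563911327098
```

Emit:
servo_tool(rows=[[0,[-14,-7,0],[0,0,0]],[0,[-14,-7,0],[0,0,0]],[0,[-14,-7,0],[0,0,0]],[0,[-12.4,-5.7,0],[0,0,0]],[0,[0,0,0],[0,0,0]],[0,[0,0,0],[0,0,0]],[0,[0,0,0],[0,0,0]]])

```text
clock: 8.05
eef_pos: [544.0, -198.1, 224.3]
tcp_rot: [-3.142, -0.0, 1.79]
contact_force: [-0.4, -0.2, -4.2]
opening: 0.202
```

Run:
```python
from h import *
s=sense();print(s['clock'],s['eef_pos'],s['tcp_rot'],s['contact_force'],s['opening'])
S=snap('scene','s4.png');t=snap('top','t4.png');w=snap('wrist','w4.png')
def crop(im,u,v,w,h): return cv2.resize(im[v:v+h,u:u+w],(400,300),interpolation=cv2.INTER_CUBIC)
cv2.imwrite('pics/m4.png',np.vstack([np.hstack([crop(S,140,100,60,45),crop(S,140,145,60,45)]),np.hstack([crop(t,340,110,120,90),cv2.resize(w,(400,300))])]))
```

```text
8.05 [ 544.01707717 -198.08073387  224.25726119] [-3.14156740e+00 -2.03220189e-04  1.79017465e+00] [-0.42420018 -0.22456577 -4.15207235] 0.20238278686894598
```

View pics/m4.png

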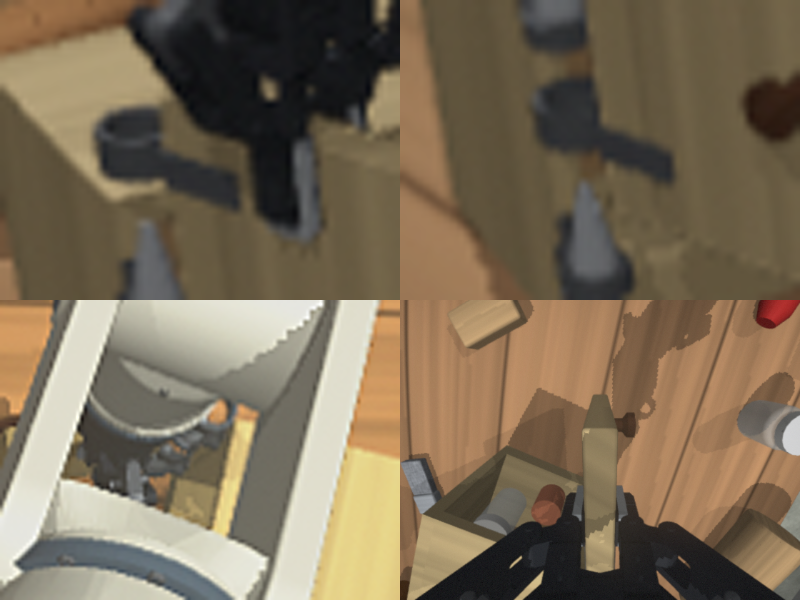

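Run:
```python
from h import *
from scipy.optimize import least_squares
S=get_calibration('scene')
def px(u,v,v0): return [140+(u+.5)/(20/3)-.5, v0+(v+.5)/(20/3)-.5]
rings=[(px(131,126,100),150),(px(165,93,145),40)]
pins=[(px(147,219,100),200),(px(186,181,145),90)]
for z0 in(87,88.5,90):
  out=[]
  for obs,b in((rings,z0),(pins,0)):
    f=lambda p:np.concatenate([proj(S,[*p,b+z])[0]-uv for uv,z in obs])
    q=least_squares(f,[560,-279]);out.append(q.x);print(q.x.round(1),f(q.x).round(1))
  d=out[1]-out[0];y=1.790;print(z0,d.round(1),'tool',d@[np.cos(y),np.sin(y)],d@[np.sin(y),-np.cos(y)])
r=S['world_to_cam'];print(np.array(r)[:3,:3].round(2))
```

```text
[ 562.  -284.6] [-0.3 -0.3  0.3  0.3]
[ 560.8 -282.6] [ 0.2 -0.  -0.2  0. ]
87 [-1.1  2.1] tool 2.273875731831312 -0.6593983723729238
[ 563.4 -282.1] [-0.3 -0.4  0.3  0.3]
[ 560.8 -282.6] [ 0.2 -0.  -0.2  0. ]
88.5 [-2.6 -0.4] tool 0.14764106079814016 -2.640345010070691
[ 564.9 -279.6] [-0.3 -0.4  0.3  0.4]
[ 560.8 -282.6] [ 0.2 -0.  -0.2  0. ]
90 [-4.1 -2.9] tool -1.9785731009932452 -4.62126714147712
[[-0.71  0.7   0.  ]
 [ 0.41  0.41 -0.81]
 [-0.57 -0.58 -0.58]]
```

Emit:
servo_tool(rows=[[0,[0,-2.5,0],[0,0,0]],[0,[0,0,8],[0,0,0]],[0,[0,0,8],[0,0,0]],[0,[0,0,8],[0,0,0]],[0,[0,0,6],[0,0,0]],[0,[0,0,0],[0,0,0]],[0,[0,0,0],[0,0,0]]])

```text
clock: 9.07
eef_pos: [541.7, -199.1, 194.5]
tcp_rot: [3.141, 0.0, 1.79]
contact_force: [-0.3, 0.5, -5.0]
opening: 0.206
```

Run:
```python
from h import *
s=sense();print(s['clock'],s['eef_pos'],s['tcp_rot'],s['contact_force'],s['wrist_torque'],s['opening'])
S=snap('scene','s5.png')
def crop(im,u,v,w,h): return cv2.resize(im[v:v+h,u:u+w],(400,400),interpolation=cv2.INTER_CUBIC)
cv2.imwrite('pics/m5.png',np.hstack([crop(S,140,110,50,50),crop(S,145,150,50,50)]))
```

```text
9.075 [ 541.71173361 -199.09038216  194.46833771] [3.14128711e+00 1.59747406e-04 1.78977347e+00] [-0.28507871  0.47664576 -4.95876579] [ 0.01482489  0.02450618 -0.004572  ] 0.20573180216475648
```

View pics/m5.png

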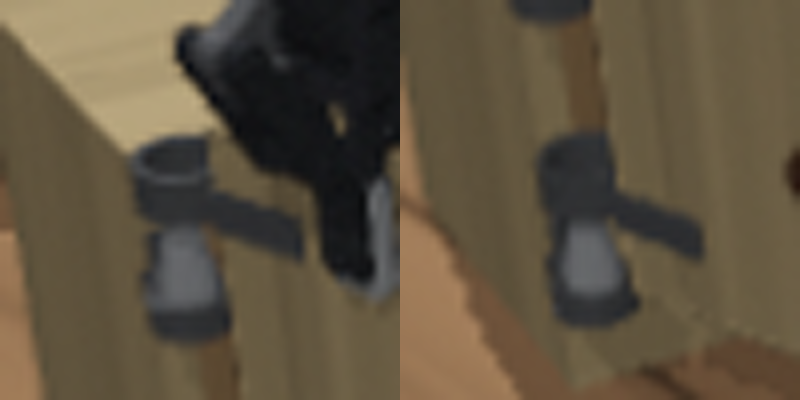

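Both pin tips are now inside the eyes and centred in the scene view, with no contact force. Lowering further.

Emit:
servo_tool(rows=[[0,[0,0,3],[0,0,0]],[0,[0,0,3],[0,0,0]],[0,[0,0,3],[0,0,0]],[0,[0,0,3],[0,0,0]],[0,[0,0,0],[0,0,0]]])

```text
clock: 9.75
eef_pos: [541.3, -199.0, 181.9]
tcp_rot: [-3.141, -0.0, 1.79]
contact_force: [-0.1, -0.2, -4.9]
opening: 0.204
```

Emit:
servo_tool(rows=[[0,[0,0,3],[0,0,0]],[0,[0,0,3],[0,0,0]],[0,[0,0,3],[0,0,0]],[0,[0,0,2],[0,0,0]],[0,[0,0,0],[0,0,0]]])

```text
clock: 10.38
eef_pos: [541.6, -199.1, 171.2]
tcp_rot: [3.142, 0.0, 1.79]
contact_force: [0.9, -0.2, -5.5]
opening: 0.202
```

Emit:
servo_tool(rows=[[0,[0,0,2],[0,0,0]],[0,[0,0,1.5],[0,0,0]],[0,[0,0,0],[0,0,0]],[0,[0,0,0],[0,0,0]]])

```text
clock: 10.88
eef_pos: [541.7, -199.1, 167.9]
tcp_rot: [3.141, 0.0, 1.79]
contact_force: [1.5, -1.2, -5.7]
opening: 0.203
```

Emit:
servo_tool(rows=[[0,[0,0,1.5],[0,0,0]],[0,[0,0,0],[0,0,0]],[0,[0,0,0],[0,0,0]]])

```text
clock: 11.25
eef_pos: [541.7, -199.1, 166.3]
tcp_rot: [3.141, 0.0, 1.79]
contact_force: [1.6, -1.4, -6.0]
opening: 0.201
```

Emit:
servo_tool(rows=[[0,[0,0,1],[0,0,0]],[0,[0,0,0],[0,0,0]],[0,[0,0,0],[0,0,0]]])

```text
clock: 11.62
eef_pos: [541.6, -199.1, 165.3]
tcp_rot: [3.141, 0.0, 1.79]
contact_force: [2.0, -1.9, -3.5]
opening: 0.199
```

Emit:
servo_tool(rows=[[0,[0,0,1],[0,0,0]],[0,[0,0,0],[0,0,0]],[0,[0,0,0],[0,0,0]]])

```text
clock: 12.0
eef_pos: [541.7, -199.0, 164.7]
tcp_rot: [3.141, 0.0, 1.79]
contact_force: [0.0, 1.4, 2.4]
opening: 0.2
```

The force turned upward at z≈165, which is the expected seat height of 165.5. Looking before letting go.

Run:
```python
from h import *
S=snap('scene','s6.png')
def crop(im,u,v,w,h): return cv2.resize(im[v:v+h,u:u+w],(400,400),interpolation=cv2.INTER_CUBIC)
cv2.imwrite('pics/m6.png',np.hstack([crop(S,140,110,50,50),crop(S,145,150,50,50)]))
```

```text
(no output)
```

View pics/m6.png

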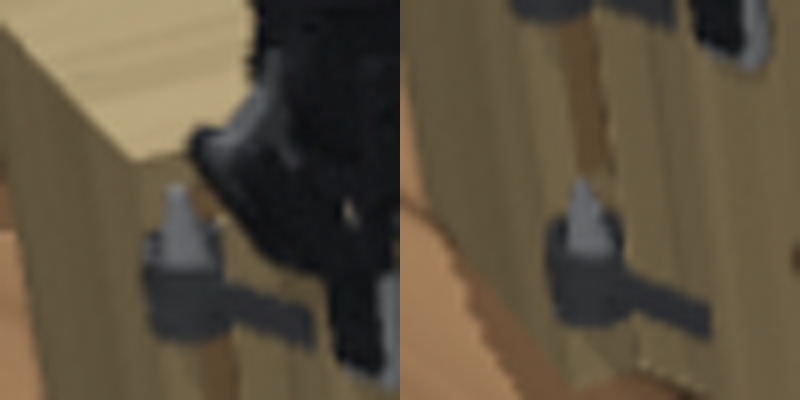

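Both pins stand up through both eyes, and the eyes rest on the brackets. Releasing and withdrawing upward.

Emit:
servo_tool(rows=[[30,[0,0,0],[0,0,0]],[45,[0,0,0],[0,0,0]],[45,[0,0,0],[0,0,0]],[45,[0,0,0],[0,0,0]],[45,[0,0,-8],[0,0,0]],[45,[0,0,-20],[0,0,0]],[45,[0,0,-30],[0,0,0]],[45,[0,0,-30],[0,0,0]]])

```text
clock: 13.05
eef_pos: [541.5, -199.0, 253.7]
tcp_rot: [3.141, 0.0, 1.79]
contact_force: [0.4, -0.7, -0.3]
opening: 0.527
```

Emit:
servo_tool(rows=[[45,[40,0,-30],[0,0,0]],[45,[50,0,-10],[0,0,0]],[45,[50,0,0],[0,0,0]],[45,[50,0,0],[0,0,0]],[45,[0,0,0],[0,0,0]],[45,[0,0,0],[0,0,0]]])

```text
clock: 13.8
eef_pos: [500.5, -13.8, 292.8]
tcp_rot: [3.141, 0.001, 1.791]
contact_force: [-0.7, 0.2, 0.0]
opening: 0.524
```

Run:
```python
from h import *
s=sense();print(s['clock'],s['eef_pos'],s['contact_force'])
S=snap('scene','s7.png');t=snap('top','t7.png')
cv2.imwrite('pics/m7.png',np.hstack([cv2.resize(S[80:300,110:400],(400,303)),cv2.resize(t[60:280,150:510],(400,303))]))
```

```text
13.8 [500.50601348 -13.7519562  292.82999759] [-0.72076085  0.21671341  0.04363394]
```

View pics/m7.png

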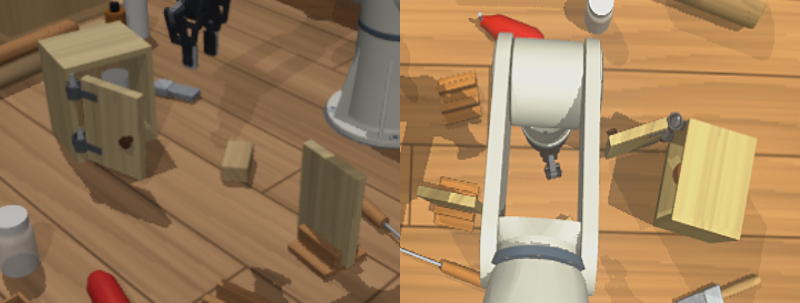

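The door hangs on both pins, standing open. The board is still in its stand and the gripper is clear of everything.

```bash
python3 -c "from rig import *;print(sign_off())"
```

```text
the job is handed in; nothing more can be done
None
```

The plywood door is hung on the cupboard with both eyes over the hinge pins, standing about 65° open. I handed the job in at about 13.8 s on the robot clock.

- **Seating:** the upward force appeared at TCP z ≈ 165, against an expected 165.5. A close picture taken before I let go showed both pins standing up through the eyes, with the eyes down on the brackets.
- **After release:** the last pictures showed the door still hanging, the plain board in its own stand and the gripper clear of everything. The force reading was about zero. The purple look-alike was outside those crops, but I never went near it.
- **Disagreements:** the wrist camera and the fixed cameras differed by about 3–5 mm along the panel. At the pins, the side view showed a further 2 mm offset, so I shifted the door 2.5 mm before lowering. Side forces stayed around 2 N on the way down.

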